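# Tuck the brass keeper plate under the flap and hold it down

### The job

Pluck the brass keeper plate by its upright tab from the pocket tray and, without lifting the red hinged flap of the fixture, slide the plate's front edge under the flap until it is home against the stop bar, square to the black bed pad and centred on it. Then press it down flat on the pad with a push of about 10 N and finish like that, still gripping the tab and pressing, as if a fitter were about to clamp it; leave the two steel keepers and the aluminium hub where they are.

Things in the scene. Friction and masses are not known exactly. Their poses are not given: they have to be found in the camera images.
- tray: Blue plastic tray, fixed, 115 (x) x 200 (y) x 13 mm high, walls 4 mm, floor about 4 mm thick; three pockets side by side along its y, each about 107 x 61 mm, each holding one keeper plate in any order. Origin: centre of the underside.
- brass_keeper: Loose brass plate, 0.1-0.2 kg, 90 (x) x 36 (y) x 5 mm thick, with an upright tab across it, 8 mm thick (x), 36 mm wide, rising to 36 mm above the underside, centred at x = -25 mm. Origin: centre of the underside; +x points to the front edge (far from the tab). Pinch the tab's broad faces, closing along x. Lies flat in a pocket, front towards the tray's +x within 0.1 rad.
- keeper_front (a point): Middle of the brass keeper's front edge, at its underside (x = +45 mm in the plate's frame).
- keeper_tab (a point): Middle of the top of the brass keeper's tab (36 mm above the plate's underside, x = -25 mm).
- steel_keeper_a: Steel-grey keeper plate of the same shape and frame, loose, in another pocket. To be left alone.
- steel_keeper_b: Second steel-grey keeper plate of the same shape, loose, in another pocket. To be left alone.
- hub: Aluminium ring-shaped hub, 64 mm across, 24 mm high, loose on the bench. Origin: centre of its underside. To be left alone.
- fixture: Aluminium fixture, fixed to the bench: base plate 240 (x) x 120 (y) x 12 mm high, carrying bed pad, stop bar and flap. Origin: centre of the underside; its +x is the direction in which the keeper is slid under the flap, z up. Blue hinge lugs at x = +84 to +100 mm reach 30 mm high, nothing stands higher.
- bed: Black rigid bed pad on the fixture, 125 (x) x 46 (y) x 3 mm, lying along the fixture's x from x = -83 to +42 mm; its top is 15 mm above the bench. Origin: on the fixture's centre line, at the pad's underside (12 mm above the bench), axes as the fixture's.
- stop (a point): Middle of the face of the rigid stop bar (50 mm wide, 6 mm above the pad's top), at the height of the pad's top, at fixture x = +45 mm, hidden 25 mm behind the flap's lip. The keeper's front edge ends here; the keeper's centre is then over the fixture's centre.
- lip (a point): Middle of the lower edge of the flap's free edge (lip). When the flap is down it is at fixture x = +20 mm, 9 mm above the pad's top, so that the 5 mm plate passes below with 4 mm to spare. Its axes are the flap's, parallel to the fixture's when down.
- flap (a joint): Angle of the red hinged steel flap (72 x 80 x 3 mm, 0.14 kg), hinge line across the fixture at x = +92 mm, 25 mm above the bench. 0 = down, resting level on its own stop; grows as the lip rises (0.06 rad is about 4 mm at the lip). Only its weight holds it down: a nudge from below lifts it.
Things that resemble listed ones, but are neither listed nor needed, are in the scene too. Of the things like the tray, leave any that is orange; of the rest the smaller one is meant.

How it is judged:
By the outcome, as a careful person would: the job done as asked, in the order asked, and still so for the second after the job is handed in, while the arm keeps its last pose, push and grip.
It also fails if it takes over 45 s, if anything falls off the work surface, if the arm or the gripper's body presses on something with over 40 N, if the wrist force passes 120 N, or if a joint passes its speed limit or range.

### The arm

A 6-joint arm with a two-finger parallel gripper is mounted at the origin on the work surface. World frame = base frame: x ahead of the robot, y to its left, z up, the work surface at z = 0. Lengths are in m, angles in degrees, forces in N, time in s.
With the tool pointing down it reaches from about 0.35 to 0.875 m from the base axis. Payload 4.2 kg.
Tool frame: the origin (TCP) lies on the front face of the gripper's body, between the roots of the fingers; the fingertips stand 70 mm ahead of it and the grasp point (between the pads) lies 51 mm ahead of it; z points along the fingers, y is the line along which they close (so a half turn about z gives the same grasp; the last joint's range is limited). The gripper opens to 87 mm and grips with 3 to 60 N. Pads are 19 mm wide; open, the fingers measure 117 mm over their backs; the gripper's body (75 mm by 190 mm) begins 51 mm behind the grasp point.
Start: joints at [-53.652, 22.042, 0.453, 0, -68.411, -14.817], TCP at [0.229, -0.581, 0.292] pointing down, gripper open.
Joint ranges: [-179.83, 179.83], [-69.29, 118.12], [-61.27, 80.66], [-181.25, 117.63], [-171.15, -9.14], [-177.46, 177.46]. Speed limits (degrees/s): [159.86, 159.86, 180, 180, 180, 180].

### API

Orientations are given as a 3x3 rotation matrix whose columns are the frame's x, y, z axes.
In Python, from station import r gives the robot as it stands.
- The arm moves only by the shell command python3 -m pendant 'ROWS' [OPENING]. ROWS is JSON, a list of rows, each a list of 2 entries, a list of its own where there are three numbers: the shift along the tool's x, y, z in mm, then the turn, a rotation vector about the tool's x, y, z in rad. A call has 1 to 10 rows; each row is the pose to reach, as a shift and turn from the pose commanded when the call began, along the tool's axes at that moment; what a row does not reach only later rows make up. A row lasts 1/10 s, in which the tool goes at most 50 mm and 8.59 degrees, less where a joint would pass 70% of its speed; a pose out of reach is approached as far as the arm can. A call with a gripper value outside its range is refused whole. OPENING is the opening, from 0 (shut) to 1 (fully open), set as the call begins (- or left out, the last holds). The fingers move at their own pace and stop on an object; the grip force is fixed at half the most. Time passes only in rows, so rows that repeat a pose let the fingers close. It gives the time, the measured TCP pose, the force, the opening and the grip force at its end, in the units of the state.
- r.sense(): the state, without advancing time (a new reading comes with each control period).
- r.capture(name): name is "side" or "top" or "wrist"; returns a dict with "frame" (480x640x3 uint8, red, green, blue), "vertical_fov" (degrees; the focal length in pixels is half the picture's height over the tangent of half this angle, whatever the lens; pixels are square), "cx", "cy" (the principal point, pixels), "rvec" (rotation vector, rad) and "tvec" (3), from world to camera coordinates, as OpenCV has them. Camera axes: x right, y down, z forward; pixel columns grow to the right and rows downward; lengths in m; the calibration is good to about 2 mm. A picture is of the moment at which its call begins. There is no depth.
- r.finish_job(): hands the job in; it is judged then, once.
The state is a dict: "time_s": time; "joints": joint angles; "joint_velocities": joint speeds; "effort": joint torques, N m; "tcp_pos": TCP position; "ee_rot": TCP orientation; "wrist_force": force on the tool from outside, world axes, zero at the start; "moment": the same for the moment, N m; "gripper_width": opening from 0.0 (shut) to 1.0 (fully open); "gripper_force": force on a finger pad.
Only numpy, scipy, OpenCV 4.12 (cv2) and the standard library are available. Lean on these libraries where they do the work, as an engineer would, in place of code of your own. Each camera call takes 0.05 s, during which the arm holds its last target. There are 200 camera calls.

## Working session

There is one attempt and no reset: what is moved stays moved. The work goes in short steps, Python scripts to look and compute and a shell command to move; the robot and the scene stay as the last step left them, time stands still between calls to the robot, and variables do not carry over. Pictures are saved under pics/ and viewed, at most 10 in all, crops included, and the job is handed in when it is done.

```bash
mkdir -p pics; cat > h.py <<'E'
import numpy as np, cv2
from station import r
def cam(n):
    c=r.capture(n); f=240/np.tan(np.radians(c["vertical_fov"])/2)
    K=np.array([[f,0,c["cx"]],[0,f,c["cy"]],[0,0,1]]); R=cv2.Rodrigues(np.array(c["rvec"],float))[0]; t=np.array(c["tvec"],float).reshape(3)
    return np.array(c["frame"]),K,R,t
def ray(C,uv,z):
    _,K,R,t=C; o=-R.T@t; uv=np.atleast_2d(np.array(uv,float))
    d=(np.linalg.inv(K)@np.c_[uv,np.ones(len(uv))].T).T@R
    return o+d*((z-o[2])/d[:,2])[:,None]
def proj(C,P):
    _,K,R,t=C; p=(np.atleast_2d(P)@R.T+t)@K.T; return p[:,:2]/p[:,2:]
def save(C,n): cv2.imwrite("pics/"+n,cv2.cvtColor(C[0],cv2.COLOR_RGB2BGR))
E
python3 - <<'E'
from h import *
print(r.sense())
for n in("side","top"):
    C=cam(n);save(C,n+"0.png");print(n,-C[2].T@C[3],C[1][0,0],C[1][:2,2],C[2][2])
E
```

```text
{'time_s': 0.0, 'joints': array([-5.36509693e+01,  2.20905032e+01,  3.79690232e-01, -3.05149547e-02,
       -6.84113857e+01, -1.48150048e+01]), 'joint_velocities': array([ 0.0945044 , -0.05155816, -0.05588551,  0.03614223,  0.13935213,
       -0.12645349]), 'effort': array([ 9.56278454e-04, -3.90662241e+01,  1.87404782e+01,  4.21992525e+00,
        1.10407703e-02, -1.89283428e-04]), 'tcp_pos': array([ 0.22925283, -0.58094538,  0.2911576 ]), 'ee_rot': array([[-9.30271827e-01, -3.66869976e-01, -8.65202543e-04],
       [-3.66870990e-01,  9.30269655e-01,  2.01125796e-03],
       [ 6.70015114e-05,  2.18843433e-03, -9.99997603e-01]]), 'wrist_force': array([-0.09191284,  0.03777024,  0.24823259]), 'moment': array([ 0.03219566, -0.02182045, -0.01533909]), 'gripper_force': 0.0, 'gripper_width': 1.0054094898818513}
side [0.5007087  0.73746659 0.95157216] 530.0059007962866 [315.52745228 235.39002727] [ 0.02041403 -0.63433747 -0.77278667]
top [ 0.44405297 -0.00744313  1.1696498 ] 541.5743639231404 [315.71999141 227.60730688] [ 0.0540544   0.01183293 -0.99846788]
```

View pics/top0.png

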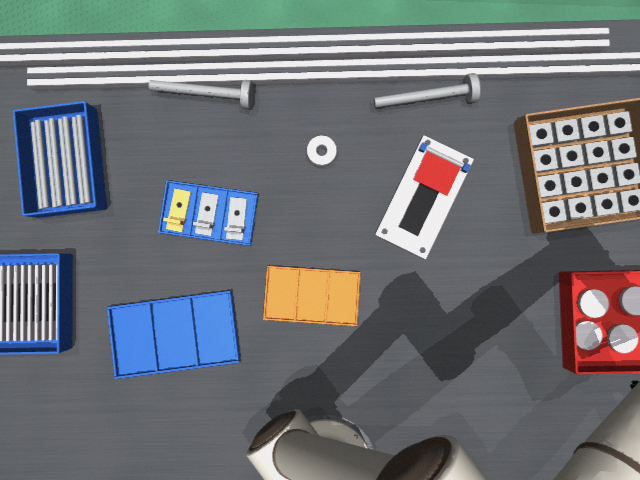

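View pics/side0.png

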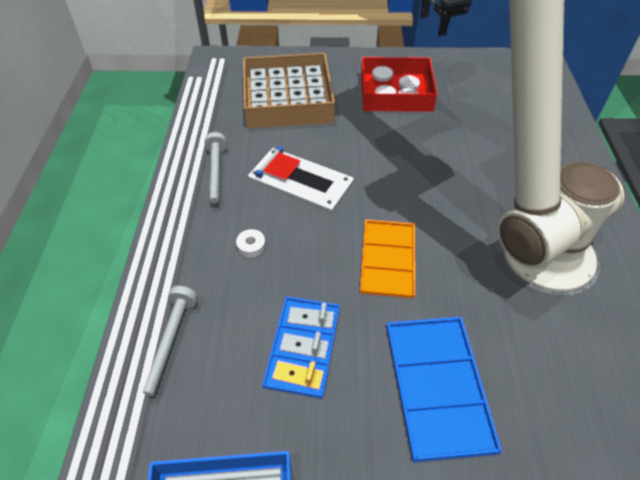

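The top view shows the brass keeper in the left pocket of the small blue tray (177,210), with its tab towards the bottom at (175,225). The fixture is at (425,197) with its flap at (437,172). The hub is at (321,150). The side view agrees.

```bash
cat > m.py <<'E'
from h import *
def big(m,box=None):
    m=m.astype(np.uint8)*255
    if box: k=np.zeros_like(m);x0,y0,x1,y1=box;k[y0:y1,x0:x1]=1;m=m*k
    c=max(cv2.findContours(m,cv2.RETR_EXTERNAL,cv2.CHAIN_APPROX_NONE)[0],key=cv2.contourArea);return c.reshape(-1,2)
def rect(C,c,z):
    P=ray(C,c,z)[:,:2]*1000; q=cv2.minAreaRect(P.astype(np.float32)); b=cv2.boxPoints(q)
    e=[b[1]-b[0],b[2]-b[1]]; l=max(e,key=np.linalg.norm)
    return np.round(q[0],1),np.round(sorted(q[1]),1),round(np.degrees(np.arctan2(l[1],l[0])),1)
def hsv(C): return [a.astype(int) for a in cv2.split(cv2.cvtColor(C[0],cv2.COLOR_RGB2HSV))]
E
python3 - <<'E'
from m import *
for n,bt,bf,by in(("top",(150,170,270,255),(370,130,480,265),None),("side",(255,290,350,400),(240,140,360,215),None)):
    C=cam(n);h,s,v=hsv(C)
    for nm,m,b,z in(("tray",(h>95)&(h<125)&(s>100),bt,.013),("brass",(h>18)&(h<35)&(s>90),bt,.009),("base",(v>170)&(s<60),bf,.012),("pad",(v<45),bf,.015),("flap",((h<8)|(h>172))&(s>120),bf,.027)):
        c=big(m,b); print(n,nm,len(c),c.min(0),c.max(0),*rect(C,c,z))
    save((cv2.resize(C[0][bt[1]-5:bt[3]+5,bt[0]-5:bt[2]+5],None,fx=4,fy=4,interpolation=cv2.INTER_CUBIC),),n+"c.png")
E
```

```text
top tray 287 [158 180] [257 245] [544.  237.5] [115.8 202.1] 80.8
top brass 138 [164 189] [190 231] [552.  306.6] [43.9 87.2] -12.5
top base 524 [376 135] [473 258] [ 569.  -227.4] [119.5 239.4] -27.3
top pad 35 [420 184] [437 193] [ 585.7 -236.7] [ 1.9 40.9] 61.9
top flap 122 [414 151] [460 194] [ 616.2 -251.9] [68.9 78.8] 63.1
side tray 422 [262 296] [339 398] [543.9 241.7] [118. 207.] 80.9
side brass 128 [274 362] [321 388] [549.1 298.3] [49.1 87.3] -12.2
side base 392 [248 148] [353 209] [ 568.9 -225.5] [124.4 242.8] -27.1
side pad 9 [293 169] [297 173] [ 582.5 -241. ] [ 4.  16.3] 65.0
side flap 79 [263 152] [299 178] [ 614.6 -249.6] [70.5 81.7] 62.8
```

```bash
cat >> h.py <<'E'
def go(x,y,z,yaw):
    """shift (mm) and rotvec in tool axes to TCP x,y,z (mm), tool down, tool y at yaw deg"""
    from scipy.spatial.transform import Rotation as Ro
    s=r.sense();R=np.array(s["ee_rot"]);a=np.radians(yaw);Y=np.array([np.cos(a),np.sin(a),0]);Z=np.array([0,0,-1.])
    T=np.c_[np.cross(Y,Z),Y,Z]
    print("shift",np.round(R.T@(np.array([x,y,z])-np.array(s["tcp_pos"])*1000),1),"turn",np.round(Ro.from_matrix(R.T@T).as_rotvec(),4),"t",round(s["time_s"],2),"F",np.round(s["wrist_force"],2),"grip",np.round([s["gripper_width"],s["gripper_force"]],3),"joints",np.round(s["joints"],1))
E
python3 -m pendant '[[[-30,36,2],[0,0,-0.05]],[[-60,72,4],[0,0,-0.1]],[[-90,108,6],[0,0,-0.15]],[[-120,144,8],[0,0,-0.2]],[[-150,180,10],[0,0,-0.25]],[[-180,215,12],[0,0,-0.3]],[[-210,251,14],[0,0,-0.35]],[[-240,287,16],[0,0,-0.4]],[[-270,323,18],[0,0,-0.45]],[[-302,359,21],[0,0,-0.49]]]' 0.35
python3 -c "
from h import *
go(527,308,250,167.5)"
```

```text
time_s: 1.2
tcp_pos: [0.3786, -0.1348, 0.2716]
ee_rot: [[-0.647, -0.763, 0.001], [-0.763, 0.647, 0.0], [-0.001, -0.001, -1.0]]
wrist_force: [0.7, -0.4, 0.1]
gripper_width: 0.356
gripper_force: 0.0
shift [-433.7  173.2   21.8] turn [-0.0011  0.0006 -0.4851] t 1.2 F [ 0.67 -0.36  0.12] grip [0.356 0.   ] joints [  3.8   0.7 -30.3   0.  -58.9 -44.1]
```

```bash
python3 -m pendant '[[[-43,17,2],[0,0,-0.05]],[[-86,34,4],[0,0,-0.1]],[[-129,51,6],[0,0,-0.15]],[[-172,68,8],[0,0,-0.2]],[[-215,86,11],[0,0,-0.25]],[[-258,103,13],[0,0,-0.3]],[[-301,120,15],[0,0,-0.35]],[[-344,137,17],[0,0,-0.4]],[[-390,155,20],[0,0,-0.45]],[[-434,173,22],[0,0,-0.485]]]'
python3 -m pendant '[[[0,0,0],[0,0,0]],[[0,0,0],[0,0,0]]]'
python3 -c "
from h import *
go(527,308,86,167.5)
C=cam('wrist');save(C,'w1.png');print(-C[2].T@C[3],C[2][2],proj(C,[[.527,.308,.04],[.552,.303,.009]]))"
```

```text
time_s: 2.2
tcp_pos: [0.5283, 0.308, 0.2488]
ee_rot: [[-0.216, -0.976, -0.0], [-0.976, 0.216, -0.0], [0.0, 0.0, -1.0]]
wrist_force: [0.7, 0.1, 0.3]
gripper_width: 0.348
gripper_force: 0.0
time_s: 2.4
tcp_pos: [0.5278, 0.3068, 0.2481]
ee_rot: [[-0.217, -0.976, -0.002], [-0.976, 0.217, -0.001], [0.002, 0.001, -1.0]]
wrist_force: [-0.4, -0.6, -0.7]
gripper_width: 0.351
gripper_force: 0.0
shift [ -1.3   0.8 162.1] turn [ 0.0014 -0.0017 -0.0009] t 2.4 F [-0.4  -0.63 -0.68] grip [0.351 0.   ] joints [ 45.3  22.6  -5.3  -0.  -62.2 -57.9]
[0.51062247 0.22938381 0.34094307] [ 0.06090906  0.28150768 -0.95762389] [[312.17510401 224.89727628]
 [280.84082604 215.75085688]]
```

View pics/w1.png

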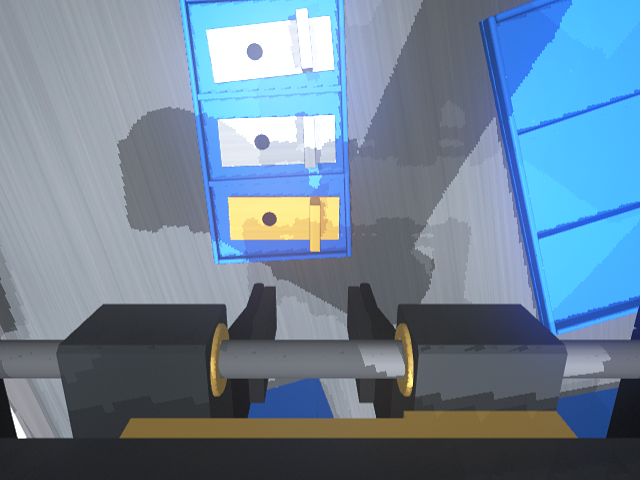

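The wrist view shows the brass plate at (229–339, 197–240), with its tab at about (315,224). The prediction of (312,225) is close. Next I'll measure the front edge and the tab.

```bash
python3 - <<'E'
from m import *
C=cam("wrist");h,s,v=hsv(C)
m=(h>12)&(h<35)&(s>90)
m[:185]=0;m[262:]=0
c=big(m,(215,185,355,262))
mm=np.zeros(m.shape,np.uint8);cv2.drawContours(mm,[c.reshape(-1,1,2)],-1,1,-1)
# long edges at cols 232..302 and front edge
cols=np.arange(234,303);top=[np.nonzero(mm[:,x])[0].min() for x in cols];bot=[np.nonzero(mm[:,x])[0].max()+1 for x in cols]
rows=np.arange(201,237);fr=[np.nonzero(mm[y])[0].min() for y in rows];bk=[np.nonzero(mm[y])[0].max()+1 for y in range(201,237)]
def line(p,z):
    P=ray(C,np.array(p)-[.5,.5],z)[:,:2]*1000
    vx,vy,x,y=cv2.fitLine(P.astype(np.float32),cv2.DIST_HUBER,0,.01,.01).ravel();return np.array([x,y]),np.array([vx,vy])
L=[line(np.c_[cols+.5,top],.009),line(np.c_[cols+.5,bot],.009),line(np.c_[fr,rows+.5],.009),line(np.c_[bk,rows+.5],.009)]
for p,d in L: print(np.round(p,1),round(np.degrees(np.arctan(d[1]/d[0])),2))
def X(a,b):
    A=np.c_[a[1],-b[1]];k=np.linalg.solve(A,b[0]-a[0]);return a[0]+k[0]*a[1]
co=[X(L[i],L[j]) for i,j in((0,2),(1,2),(1,3),(0,3))];print(np.round(co,1))
print([round(np.linalg.norm(co[i]-co[(i+1)%4]),1) for i in range(4)],np.mean(co,0))
save((cv2.resize(C[0][180:265,215:355],None,fx=5,fy=5,interpolation=cv2.INTER_NEAREST),),"w1c.png")
E
```

```text
[559.5 285. ] -12.58
[560.9 321. ] -12.58
[593.6 295.3] 77.8
[505.9 312.3] 78.51
[[589.9 278.2]
 [597.4 312.8]
 [510.  332.4]
 [503.  297.6]]
[np.float32(35.5), np.float32(89.5), np.float32(35.5), np.float32(89.1)] [550.0778  305.24875]
```

View pics/w1c.png

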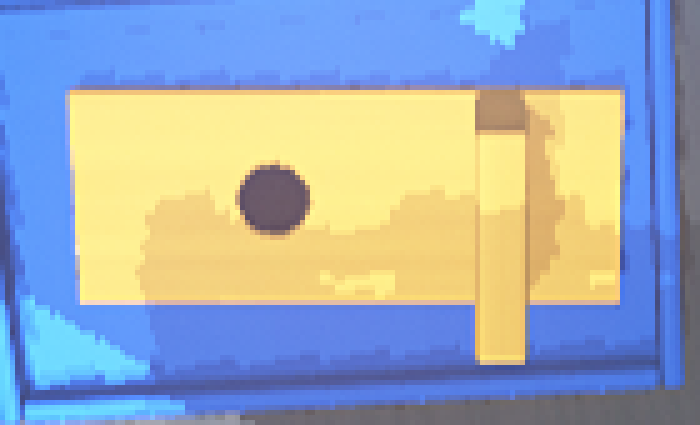

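The crop shows the plate cleanly, sized 89.5 × 35.5 mm against the given 90 × 36. Its centre is (550,305) with yaw -12.6°, so the tab is at (525.7,310.7).

```bash
python3 -c "
from h import *
C=cam('wrist');print(ray(C,[[315,229.4]],.04))
go(525.7,310.7,85,167.4)"
```

```text
[[0.5258272  0.31073155 0.04      ]]
shift [ -5.2   3.2 164.4] turn [ 0.0002 -0.0003 -0.0011] t 2.55 F [-0.41  0.11 -0.55] grip [0.35 0.  ] joints [ 45.2  22.4  -5.4  -0.  -62.2 -57.9]
```

```bash
python3 -m pendant '[[[-5,3,25],[0,0,0]],[[-5,3,55],[0,0,0]],[[-5,3,85],[0,0,0]],[[-5,3,110],[0,0,0]],[[-5,3,130],[0,0,0]],[[-5,3,145],[0,0,0]],[[-5,3,155],[0,0,0]],[[-5,3,161],[0,0,0]],[[-5,3,164],[0,0,0]],[[-5,3,164],[0,0,0]]]'
python3 -m pendant '[[[0,0,0],[0,0,0]],[[0,0,0],[0,0,0]],[[0,0,0],[0,0,0]],[[0,0,0],[0,0,0]],[[0,0,0],[0,0,0]],[[0,0,0],[0,0,0]]]' 0
```

```text
time_s: 3.55
tcp_pos: [0.5264, 0.3115, 0.0856]
ee_rot: [[-0.218, -0.976, 0.0], [-0.976, 0.218, 0.0], [-0.001, -0.0, -1.0]]
wrist_force: [0.0, -0.2, -0.5]
gripper_width: 0.358
gripper_force: 0.0
time_s: 4.15
tcp_pos: [0.5263, 0.3118, 0.0856]
ee_rot: [[-0.218, -0.976, 0.0], [-0.976, 0.218, 0.0], [-0.0, -0.0, -1.0]]
wrist_force: [-1.1, -0.1, 2.6]
gripper_width: 0.093
gripper_force: 30.0
```

```bash
python3 -m pendant '[[[0,0,-5],[0,0,0]],[[0,0,-15],[0,0,0]],[[0,0,-30],[0,0,0]],[[0,0,-50],[0,0,0]],[[0,0,-70],[0,0,0]],[[0,0,-85],[0,0,0]],[[0,0,-90],[0,0,0]],[[0,0,-90],[0,0,0]]]'
python3 -c "
from h import *
go(495,-190,170,152.8)"
```

```text
time_s: 4.95
tcp_pos: [0.5263, 0.3117, 0.1762]
ee_rot: [[-0.218, -0.976, 0.001], [-0.976, 0.218, 0.001], [-0.002, -0.001, -1.0]]
wrist_force: [0.7, -0.6, -3.4]
gripper_width: 0.092
gripper_force: 30.0
shift [496.5 -79.    5.5] turn [-0.0006  0.0017  0.2546] t 4.95 F [ 0.75 -0.63 -3.45] grip [ 0.092 30.   ] joints [ 45.8  26.6 -10.3  -0.  -53.1 -58.4]
```

```bash
python3 -m pendant '[[[15,-2,0],[0,0,0.01]],[[40,-6,0],[0,0,0.03]],[[70,-11,0],[0,0,0.05]],[[100,-16,0],[0,0,0.06]],[[130,-21,0],[0,0,0.07]],[[160,-26,0],[0,0,0.08]],[[190,-31,1],[0,0,0.1]],[[220,-35,1],[0,0,0.12]],[[250,-40,2],[0,0,0.13]],[[280,-45,2],[0,0,0.14]]]'
python3 -c "
from h import *
go(495,-190,170,152.8)"
```

```text
time_s: 5.95
tcp_pos: [0.5075, 0.0264, 0.1721]
ee_rot: [[-0.354, -0.935, -0.003], [-0.935, 0.354, -0.001], [0.002, 0.002, -1.0]]
wrist_force: [0.7, 0.1, -2.2]
gripper_width: 0.092
gripper_force: 30.0
shift [206.8 -64.8   2.3] turn [ 0.0023 -0.002   0.1134] t 5.95 F [ 0.66  0.08 -2.2 ] grip [ 0.092 30.002] joints [ 21.3  18.1 -25.1  -0.  -47.  -42. ]
```

```bash
python3 -m pendant '[[[30,-9,0],[0,0,0.02]],[[60,-18,0],[0,0,0.04]],[[90,-28,0],[0,0,0.05]],[[120,-38,0],[0,0,0.07]],[[150,-47,0],[0,0,0.08]],[[175,-55,0],[0,0,0.1]],[[195,-61,0],[0,0,0.11]],[[205,-64,0],[0,0,0.113]],[[207,-65,0],[0,0,0.113]],[[207,-65,0],[0,0,0.113]]]'
python3 - <<'E'
from m import *
go(495,-190,170,152.8)
C=cam("wrist");save(C,"w2.png")
T=cam("top");h,s,v=hsv(T);c=big(((h<8)|(h>172))&(s>120),(370,130,480,265));print(rect(T,c,.027))
f=np.array([569,-227.4]);a=np.radians(-27.2);X=np.array([np.cos(a),np.sin(a)]);Y=np.array([-X[1],X[0]])
print(proj(C,[np.r_[f+x*X+y*Y,z]/1000 for x,y,z in((20,-40,24),(20,40,24),(-83,-23,15),(-83,23,15),(-120,-60,12),(-120,60,12),(120,60,12),(120,-60,12),(92,-40,28),(92,40,28))]).round(1))
E
```

```text
time_s: 6.95
tcp_pos: [0.4965, -0.1881, 0.1728]
ee_rot: [[-0.456, -0.89, -0.001], [-0.89, 0.456, 0.0], [0.0, 0.001, -1.0]]
wrist_force: [-0.3, 0.4, -2.3]
gripper_width: 0.084
gripper_force: 30.0
shift [2.4 0.4 2.8] turn [ 0.001  -0.0002  0.0013] t 6.95 F [-0.26  0.37 -2.27] grip [ 0.084 30.   ] joints [ -3.2  20.  -22.   -0.  -48.1 -23.9]
(array([ 616.3, -251.5]), array([68.8, 78.4]), np.float32(62.0))
[[134.1 179.1]
 [149.3 304.9]
 [311.8 204.9]
 [311.6 274.9]
 [374.2 142.8]
 [366.1 324.3]
 [ 11.1 323.8]
 [-30.7 142. ]
 [  4.8 180. ]
 [ 31.7 307.6]]
```

View pics/w2.png

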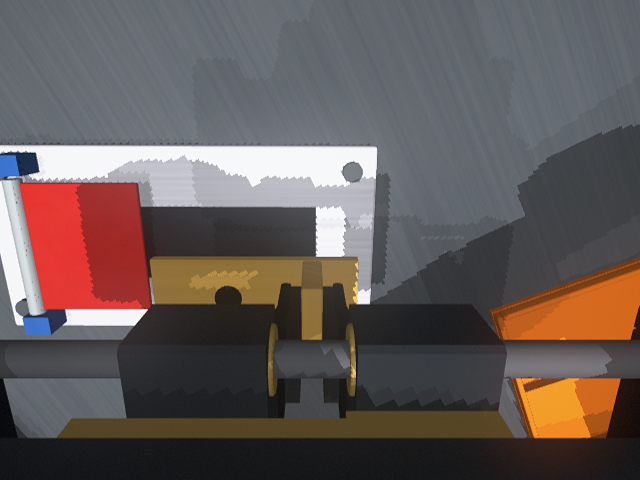

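The wrist view shows the plate held level at (151–358, 257). The fixture's near corner is at (377,147), the pad's end at (316,207), and the lip runs from (138,183) to (150,308). It all sits about 2 mm off the top-camera estimate, so I'll measure plate against fixture within this one image.

```bash
cat > rel.py <<'E'
from m import *
def fit(C,pts,z):
    P=ray(C,np.array(pts,float),z)[:,:2]*1000
    vx,vy,x,y=cv2.fitLine(P.astype(np.float32),cv2.DIST_HUBER,0,.01,.01).ravel();return np.array([x,y]),np.degrees(np.arctan(vy/vx))
def edge(C,i,rng,lo,hi):
    """strongest grey step: i=0 for each col in rng search rows lo..hi; i=1 for each row search cols"""
    g=cv2.GaussianBlur(cv2.cvtColor(C[0],cv2.COLOR_RGB2GRAY),(3,3),0).astype(float);o=[]
    for k in rng:
        l=g[lo:hi,k] if i==0 else g[k,lo:hi]
        d=np.abs(np.gradient(l));j=int(d.argmax());
        e=0 if j in(0,len(d)-1) else (d[j+1]-d[j-1])/(2*(2*d[j]-d[j-1]-d[j+1])+1e-9)
        o.append((k,lo+j+e) if i==0 else (lo+j+e,k))
    return o
E
cat > a.py <<'E'
from rel import *
C=cam("wrist");s=r.sense();zp=s["tcp_pos"][2]-.0816
print("tcp",np.round(s["tcp_pos"]*1000,1),"F",np.round(s["wrist_force"],1))
R={}
for n,a,z in(("baseY-60",(0,range(60,330),138,160),.012),("baseX-120",(1,range(165,220),368,385),.012),("padY-23",(0,range(165,300),200,214),.015),("padX-83",(1,range(212,250),308,322),.015),
  ("lip",(1,range(200,250),132,156),.027),("plateY-18",(0,list(range(165,290))+list(range(330,350)),250,264),zp+.005),("plateFront",(1,range(264,300),144,158),zp+.005),("plateBack",(1,range(264,290),350,366),zp+.005)):
    R[n]=fit(C,edge(C,*a),z)
yaw=R["baseY-60"][1];a=np.radians(yaw);X=np.array([np.cos(a),np.sin(a)]);Y=np.array([-X[1],X[0]])
for n,(p,g) in R.items(): print(n,"yaw %.2f"%g,"X %.1f Y %.1f"%(p@X,p@Y))
t=s["tcp_pos"][:2]*1000;print("tcp XY",t@X,t@Y)
E
python3 a.py
```

```text
tcp [ 496.9 -187.3  173.2] F [-0.5 -0.1 -2.6]
baseY-60 yaw -27.28 X 611.3 Y 0.5
baseX-120 yaw 62.44 X 488.3 Y 25.1
padY-23 yaw -27.15 X 567.3 Y 36.7
padX-83 yaw 63.07 X 524.6 Y 55.2
lip yaw 62.76 X 627.8 Y 50.5
plateY-18 yaw -27.03 X 554.8 Y 41.1
plateFront yaw 58.09 X 597.8 Y 54.0
plateBack yaw 59.15 X 508.3 Y 49.1
tcp XY 527.517943529734 61.26134890698694
```

```bash
python3 -m pendant '[[[-1,0,10],[0,0,0.002]],[[-1,0,25],[0,0,0.002]],[[-1,0,40],[0,0,0.002]],[[-1,0,53],[0,0,0.002]],[[-1,0,62],[0,0,0.002]],[[-1,0,68],[0,0,0.002]],[[-1,0,71],[0,0,0.002]],[[-1,0,72],[0,0,0.002]],[[-1,0,72],[0,0,0.002]]]'
python3 - <<'E'
from h import *
C=cam("wrist");save(C,"w3.png");S=cam("side");save((cv2.resize(S[0][135:220,240:370],None,fx=6,fy=6,interpolation=cv2.INTER_CUBIC),),"s3.png")
E
```

```text
time_s: 8.0
tcp_pos: [0.4977, -0.1872, 0.1015]
ee_rot: [[-0.457, -0.889, 0.001], [-0.889, 0.457, -0.0], [-0.0, -0.001, -1.0]]
wrist_force: [-1.2, 0.5, -1.4]
gripper_width: 0.093
gripper_force: 30.0
```

View pics/w3.png

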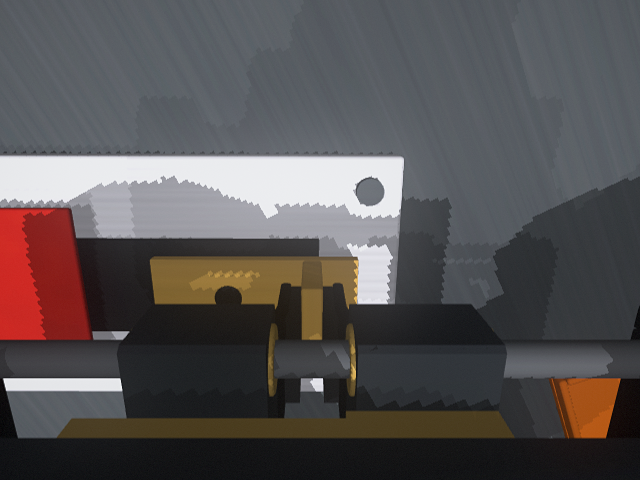

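The wrist view, lower down, shows both pad edges at rows ~239 and ~331 (columns 80–118). The plate's far edge is at row 257, the pad end at column 319, and the lip corner at (72,208). The plate's edge band may be its side face, so I'll check the profile.

```bash
cat > b.py <<'E'
from rel import *
C=cam("wrist");s=r.sense();zp=s["tcp_pos"][2]-.0816
print("tcp",np.round(s["tcp_pos"]*1000,1),"F",np.round(s["wrist_force"],1))
for x in (180,340): print([tuple(int(q) for q in C[0][y,x]) for y in range(254,266)])
R={}
for n,a,z in(("baseY-60",(0,range(20,380),148,165),.012),("baseX-120",(1,range(200,290),390,408),.012),("padY-23",(0,range(90,300),232,246),.015),("padY+23",(0,range(92,114),323,340),.015),("padX-83",(1,range(242,254),312,325),.015),
  ("lip",(1,range(215,330),64,98),.027),("plateY-18 if bottom",(0,list(range(165,290))+list(range(330,350)),250,264),zp),("plateFront",(1,range(266,300),144,158),zp+.005),("plateBack",(1,range(266,300),350,366),zp+.005)):
    try: R[n]=fit(C,edge(C,*a),z)
    except Exception as e: print(n,e)
yaw=R["baseY-60"][1];a=np.radians(yaw);X=np.array([np.cos(a),np.sin(a)]);Y=np.array([-X[1],X[0]])
for n,(p,g) in R.items(): print(n,"yaw %.2f"%g,"X %.1f Y %.1f"%(p@X,p@Y))
t=s["tcp_pos"][:2]*1000;print("tcp XY",t@X,t@Y)
E
python3 b.py
```

```text
tcp [ 497.7 -187.2  101.7] F [ 0.2  0.1 -1.8]
[(41, 40, 40), (39, 37, 38), (74, 60, 42), (97, 78, 47), (95, 77, 47), (108, 86, 50), (122, 97, 54), (126, 100, 56), (124, 99, 54), (126, 100, 55), (128, 101, 55), (126, 99, 53)]
[(130, 129, 136), (133, 134, 140), (121, 116, 114), (104, 87, 62), (105, 88, 65), (106, 90, 65), (121, 99, 69), (133, 109, 70), (133, 109, 71), (133, 108, 71), (132, 107, 68), (133, 108, 70)]
baseY-60 yaw -27.28 X 576.4 Y 0.5
baseX-120 yaw 62.97 X 488.4 Y 37.3
padY-23 yaw -27.30 X 587.8 Y 36.5
padY+23 yaw -27.01 X 628.4 Y 83.5
padX-83 yaw 61.54 X 524.7 Y 41.3
lip yaw 62.63 X 627.8 Y 53.2
plateY-18 if bottom yaw -27.19 X 557.3 Y 43.4
plateFront yaw 62.75 X 597.9 Y 52.8
plateBack yaw 62.02 X 508.6 Y 55.2
tcp XY 528.1611318855194 61.695927715556365
```

View pics/s3.png

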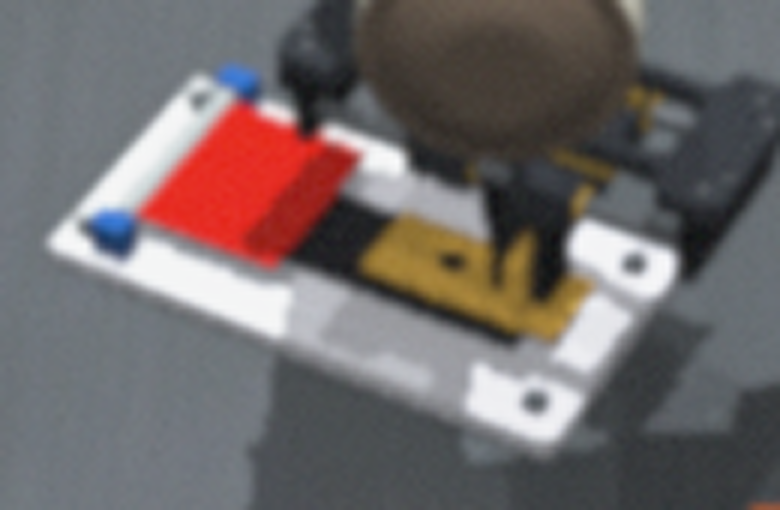

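The side view shows the plate level over the pad, ahead of the flap, with the flap down. The plate is square to within 0.1° and about 0.9 mm too far in +Y, so I'll correct that and touch down.

```bash
python3 -m pendant '[[[0.9,0,0.5],[0,0,0.001]],[[0.9,0,1],[0,0,0.001]],[[0.9,0,1.5],[0,0,0.001]],[[0.9,0,2],[0,0,0.001]],[[0.9,0,2.5],[0,0,0.001]],[[0.9,0,3],[0,0,0.001]],[[0.9,0,3.5],[0,0,0.001]],[[0.9,0,3.5],[0,0,0.001]],[[0.9,0,3.5],[0,0,0.001]]]'
python3 -m pendant '[[[0,0,0.3],[0,0,0]],[[0,0,0.6],[0,0,0]],[[0,0,0.9],[0,0,0]],[[0,0,0.9],[0,0,0]],[[0,0,0.9],[0,0,0]]]'
```

```text
time_s: 9.05
tcp_pos: [0.497, -0.188, 0.0978]
ee_rot: [[-0.458, -0.889, 0.0], [-0.889, 0.458, 0.0], [-0.0, -0.0, -1.0]]
wrist_force: [0.2, -1.1, -1.3]
gripper_width: 0.091
gripper_force: 30.0
time_s: 9.55
tcp_pos: [0.497, -0.188, 0.0968]
ee_rot: [[-0.458, -0.889, -0.0], [-0.889, 0.458, -0.0], [0.0, 0.0, -1.0]]
wrist_force: [-0.0, -0.5, -2.2]
gripper_width: 0.093
gripper_force: 30.0
```

```bash
python3 -m pendant '[[[0,-2,0],[0,0,0]],[[0,-5,0],[0,0,0]],[[0,-9,0],[0,0,0]],[[0,-13,0],[0,0,0]],[[0,-17,0],[0,0,0]],[[0,-21,0],[0,0,0]],[[0,-24,0],[0,0,0]],[[0,-26,0],[0,0,0]],[[0,-26,0],[0,0,0]]]'
python3 -m pendant '[[[0,-2,0],[0,0,0]],[[0,-5,0],[0,0,0]],[[0,-9,0],[0,0,0]],[[0,-13,0],[0,0,0]],[[0,-17,0],[0,0,0]],[[0,-20,0],[0,0,0]],[[0,-22,0],[0,0,0]],[[0,-23,0],[0,0,0]],[[0,-23,0],[0,0,0]]]'
cat > c.py <<'E'
from rel import *
C=cam("wrist");s=r.sense();zp=s["tcp_pos"][2]-.0812
X=np.array([np.cos(np.radians(-27.28)),np.sin(np.radians(-27.28))]);Y=np.array([-X[1],X[0]])
t=s["tcp_pos"][:2]*1000;F=np.array(s["wrist_force"]);print("t",s["time_s"],"tcp XYZ",t@X,t@Y,s["tcp_pos"][2],"F XYZ",np.round([F[:2]@X,F[:2]@Y,F[2]],2))
import sys;save(C,sys.argv[1])
S=cam("side");h,q,v=hsv(S);c=big(((h<8)|(h>172))&(q>120),(240,140,360,215));print("flap side",rect(S,c,.027))
E
python3 c.py w4.png
```

```text
time_s: 10.45
tcp_pos: [0.5203, -0.2, 0.0968]
ee_rot: [[-0.458, -0.889, 0.0], [-0.889, 0.458, -0.0], [-0.0, -0.0, -1.0]]
wrist_force: [0.6, 1.4, -1.8]
gripper_width: 0.088
gripper_force: 30.0
time_s: 11.35
tcp_pos: [0.5405, -0.2105, 0.0968]
ee_rot: [[-0.458, -0.889, -0.0], [-0.889, 0.458, 0.0], [0.0, 0.0, -1.0]]
wrist_force: [-0.0, -0.8, -2.0]
gripper_width: 0.089
gripper_force: 30.0
t 11.4 tcp XYZ 576.7880462856217 60.65813572419892 0.09679222265014391 F XYZ [-0.95 -0.13 -1.62]
flap side (array([ 615.2, -249.2]), array([68.1, 80.5]), np.float32(62.8))
```

View pics/w4.png

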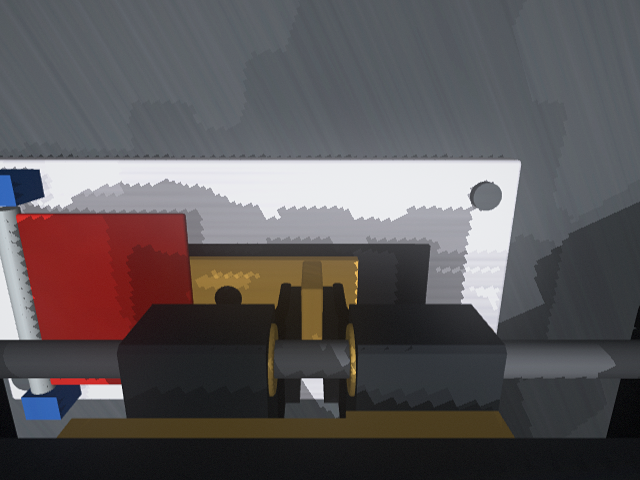

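The wrist view shows the front of the plate under the flap lip (columns 186–192), with the pad's far edge at row 244 and the plate edge at row 257. The flap is still down. I'll recheck centring and creep to the stop.

```bash
cat > d.py <<'E'
from rel import *
C=cam("wrist");s=r.sense();zp=s["tcp_pos"][2]-.0812
X=np.array([np.cos(np.radians(-27.28)),np.sin(np.radians(-27.28))]);Y=np.array([-X[1],X[0]])
for n,a,z,o in(("base",(0,range(60,480),150,168),.012,60),("pad",(0,list(range(205,345))+list(range(375,415)),238,249),.012,23),("plate",(0,list(range(205,290))+list(range(330,350)),251,263),zp,18)):
    p,g=fit(C,edge(C,*a),z);print(n,"centre Y %.2f yaw %.2f"%(p@Y+o,g))
E
python3 d.py
python3 -m pendant '[[[0,-1,0],[0,0,0]],[[0,-2,0],[0,0,0]],[[0,-3,0],[0,0,0]],[[0,-3.5,0],[0,0,0]],[[0,-4,0],[0,0,0]],[[0,-4.5,0],[0,0,0]],[[0,-5,0],[0,0,0]],[[0,-5,0],[0,0,0]]]'
```

```text
base centre Y 60.51 yaw -27.28
pad centre Y 60.37 yaw -27.24
plate centre Y 60.13 yaw -27.24
time_s: 12.3
tcp_pos: [0.545, -0.2128, 0.0969]
ee_rot: [[-0.458, -0.889, 0.0], [-0.889, 0.458, -0.0], [-0.0, -0.0, -1.0]]
wrist_force: [-0.6, -0.2, -1.7]
gripper_width: 0.091
gripper_force: 30.0
```

```bash
python3 -m pendant '[[[-0.3,-0.4,0],[0,0,0]],[[-0.3,-0.7,0],[0,0,0]],[[-0.3,-1,0],[0,0,0]],[[-0.3,-1.3,0],[0,0,0]],[[-0.3,-1.5,0],[0,0,0]],[[-0.3,-1.5,0],[0,0,0]]]'; python3 -m pendant '[[[0,-0.2,0],[0,0,0]],[[0,-0.4,0],[0,0,0]],[[0,-0.6,0],[0,0,0]],[[0,-0.6,0],[0,0,0]]]'
```

```text
time_s: 12.9
tcp_pos: [0.5462, -0.2131, 0.0968]
ee_rot: [[-0.458, -0.889, -0.001], [-0.889, 0.458, 0.0], [0.0, 0.001, -1.0]]
wrist_force: [0.1, 0.2, -1.6]
gripper_width: 0.087
gripper_force: 30.0
time_s: 13.3
tcp_pos: [0.5463, -0.2132, 0.0967]
ee_rot: [[-0.458, -0.889, -0.002], [-0.889, 0.458, 0.001], [0.0, 0.002, -1.0]]
wrist_force: [-3.6, 2.7, 1.2]
gripper_width: 0.087
gripper_force: 30.0
```

```bash
python3 -m pendant '[[[0,0.4,0],[0,0,0]],[[0,0.4,0.2],[0,0,0]],[[0,0.4,0.4],[0,0,0]],[[0,0.4,0.6],[0,0,0]],[[0,0.4,0.6],[0,0,0]]]'; python3 -m pendant '[[[0,0,0.15],[0,0,0]],[[0,0,0.3],[0,0,0]],[[0,0,0.3],[0,0,0]],[[0,0,0.3],[0,0,0]]]';
```

```text
time_s: 13.8
tcp_pos: [0.5462, -0.2131, 0.0966]
ee_rot: [[-0.458, -0.889, -0.001], [-0.889, 0.458, 0.0], [0.0, 0.001, -1.0]]
wrist_force: [-3.2, 2.7, 2.8]
gripper_width: 0.086
gripper_force: 30.0
time_s: 14.2
tcp_pos: [0.5462, -0.2132, 0.0966]
ee_rot: [[-0.458, -0.889, -0.001], [-0.889, 0.458, 0.0], [0.0, 0.001, -1.0]]
wrist_force: [-4.3, 3.7, 3.6]
gripper_width: 0.086
gripper_force: 30.0
```

```bash
python3 -m pendant '[[[0,0.3,0.3],[0,0,0]],[[0,0.3,0.6],[0,0,0]],[[0,0.3,0.9],[0,0,0]],[[0,0.3,1],[0,0,0]],[[0,0.3,1],[0,0,0]],[[0,0.3,1],[0,0,0]]]'; python3 c.py w5.png
```

```text
time_s: 14.8
tcp_pos: [0.5462, -0.2131, 0.0966]
ee_rot: [[-0.458, -0.889, -0.0], [-0.889, 0.458, -0.0], [0.0, 0.0, -1.0]]
wrist_force: [-6.1, 3.7, 8.3]
gripper_width: 0.092
gripper_force: 30.0
t 14.85 tcp XYZ 583.0940566635658 60.92020498763648 0.09658032745585353 F XYZ [-7.6   0.59  9.51]
flap side (array([ 616.6, -250.1]), array([66.6, 80.5]), np.float32(63.2))
```

```bash
python3 -m pendant '[[[0,0.5,0],[0,0,0]],[[0,0.5,0],[0,0,0]],[[0,0.5,0],[0,0,0]],[[0,0.5,0],[0,0,0]],[[0,0.5,0],[0,0,0]]]'; python3 c.py w6.png; sed -i 's/range(205,/range(218,/g' d.py; python3 d.py
```

```text
time_s: 15.4
tcp_pos: [0.5461, -0.2131, 0.0965]
ee_rot: [[-0.458, -0.889, 0.001], [-0.889, 0.458, -0.001], [0.0, -0.001, -1.0]]
wrist_force: [-5.3, 1.9, 8.5]
gripper_width: 0.091
gripper_force: 30.0
t 15.45 tcp XYZ 582.9962104507915 60.89990716385767 0.09653636983395353 F XYZ [-6.34 -0.38  8.1 ]
flap side (array([ 616.1, -251. ]), array([66.6, 81. ]), np.float32(63.2))
base centre Y 60.52 yaw -27.28
pad centre Y 60.47 yaw -27.20
plate centre Y 60.37 yaw -27.18
```

View pics/w6.png

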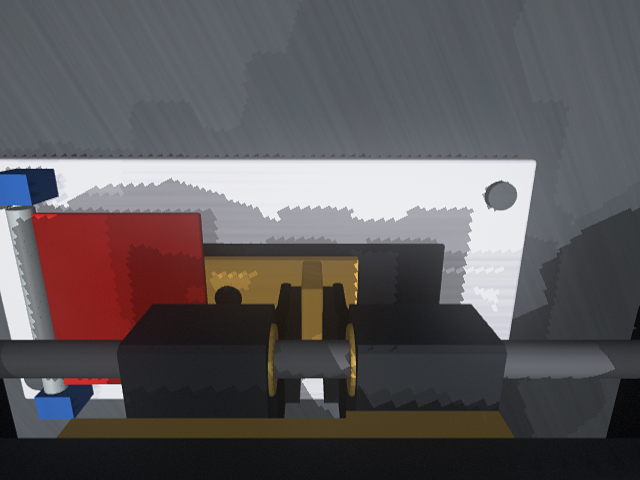

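The wrist view shows the plate under the flap up to the stop, parallel to the pad and centred to about 0.1 mm. The flap is still level (lip at columns 201–207). A small trim of the push remains.

```bash
python3 -m pendant '[[[0,0,0.2],[0,0,0]],[[0,0,0.2],[0,0,0]],[[0,0,0.2],[0,0,0]],[[0,0,0.2],[0,0,0]]]'; python3 -m pendant '[[[0,0,0],[0,0,0]],[[0,0,0],[0,0,0]],[[0,0,0],[0,0,0]]]'; python3 -c "
from h import *
F=[];M=[]
for i in range(6): cam('top');s=r.sense();F.append(s['wrist_force']);M.append(s['moment'])
print(np.mean(F,0),np.mean(M,0),s['tcp_pos'])"
```

```text
time_s: 15.95
tcp_pos: [0.5461, -0.2131, 0.0966]
ee_rot: [[-0.458, -0.889, 0.001], [-0.889, 0.458, -0.001], [0.0, -0.001, -1.0]]
wrist_force: [-4.8, 3.3, 8.6]
gripper_width: 0.091
gripper_force: 30.0
time_s: 16.25
tcp_pos: [0.5461, -0.2131, 0.0965]
ee_rot: [[-0.458, -0.889, 0.001], [-0.889, 0.458, -0.001], [0.0, -0.001, -1.0]]
wrist_force: [-4.5, 2.9, 9.4]
gripper_width: 0.09
gripper_force: 30.0
[-5.34882386  2.83368832  9.34168171] [1.01826755e+00 1.72114959e+00 6.05220633e-05] [ 0.54610197 -0.21309499  0.09655304]
```

```bash
cat > f.py <<'E'
from h import *
F=[];M=[];P=[];Q=[]
for i in range(6): cam('top');s=r.sense();F.append(s['wrist_force']);M.append(s['moment']);P.append(s['tcp_pos']);Q.append(s['ee_rot'])
X=np.array([np.cos(np.radians(-27.28)),np.sin(np.radians(-27.28)),0]);Y=np.array([-X[1],X[0],0])
F,M,P=[np.mean(a,0) for a in(F,M,P)];z=np.mean(Q,0)[:,2]
print("F",F@X,F@Y,F[2],"MxMy",M@X,M@Y,"P",P@X*1000,P@Y*1000,P[2]*1000,"tool z tilt",z@X,z@Y,"t",s["time_s"])
E
python3 f.py; python3 -m pendant '[[[0,0.4,0],[0,0,0]],[[0,0.8,0],[0,0,0]],[[0,0.8,0],[0,0,0]],[[0,0.8,0],[0,0,0]]]' >/dev/null; python3 f.py
```

```text
F -6.639418126260877 0.0184535545061257 9.322555321162348 MxMy 0.10479548113326252 1.9833231023516853 P 583.010841374103 60.91828568464031 96.53819498264913 tool z tilt 0.0008921240435454949 -0.0003051975875257873 t 16.85
F -4.178969167086834 0.009603278213310508 7.424083918019377 MxMy -0.13276683649562632 1.4575363817425422 P 582.9191343645218 60.91344302720447 96.54901302227664 tool z tilt 0.002481553154692092 -0.00010428867971425843 t 17.55
```

```bash
python3 -m pendant '[[[0,-0.2,0.1],[-0.002,0,0]],[[0,-0.4,0.3],[-0.005,0,0]],[[0,-0.4,0.3],[-0.005,0,0]],[[0,-0.4,0.3],[-0.005,0,0]]]' >/dev/null; python3 f.py; python3 -m pendant '[[[0,0,0],[0,0,0]],[[0,0,0],[0,0,0]],[[0,0,0],[0,0,0]]]' >/dev/null; python3 f.py
```

```text
F -5.619358812705848 -0.5317352874893219 9.134096697223614 MxMy -0.10756555782538829 1.6229642152254633 P 583.2250222742589 60.91191518806788 96.55390834640761 tool z tilt -0.002501458440262499 -8.761995373672851e-05 t 18.25
F -5.643186857351892 -0.38276784855164947 9.58004518972213 MxMy -0.10785759437063135 1.6266555485145784 P 583.2152127630477 60.913463786975434 96.54262277612742 tool z tilt -0.0025083338026516103 -0.00010478479578262856 t 18.85
```

```bash
python3 -m pendant '[[[0,0.3,0.1],[0.0025,0,0]],[[0,0.3,0.1],[0.0025,0,0]],[[0,0.3,0.1],[0.0025,0,0]],[[0,0.3,0.1],[0.0025,0,0]],[[0,0.3,0.1],[0.0025,0,0]]]' >/dev/null; python3 f.py; python3 d.py; python3 c.py w7.png
```

```text
F -5.784896745411113 -0.6267541935233437 9.819079527340621 MxMy -0.11861316864717346 1.6211177913678239 P 583.0546911757822 60.90892633670585 96.54649432517981 tool z tilt 0.0002492625466990901 -0.00011486981112865327 t 19.65
base centre Y 60.52 yaw -27.28
pad centre Y 60.48 yaw -27.21
plate centre Y 60.40 yaw -27.18
t 19.75 tcp XYZ 583.0608243398239 60.91547190541491 0.0965619857699017 F XYZ [-6.24 -0.49 10.7 ]
flap side (array([ 616.6, -250.1]), array([66.6, 80.5]), np.float32(63.2))
```

```bash
python3 -c "
import cv2;a=cv2.imread('pics/w7.png');cv2.imwrite('pics/w7c.png',cv2.resize(a[225:325,180:380],None,fx=4,fy=4,interpolation=cv2.INTER_NEAREST))"
```

```text
(no output)
```

View pics/w7c.png

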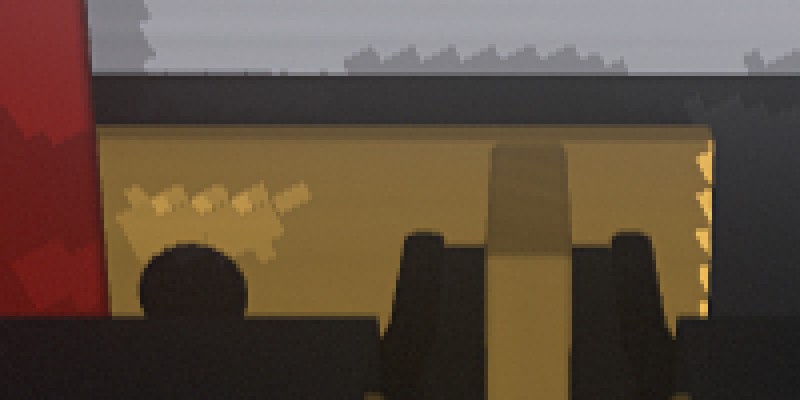

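The crop shows the plate flat and parallel on the pad with no visible gap, the flap level and the tab gripped. The push is about 10 N, so I'm handing in.

```bash
python3 -c "
from station import r
print(r.finish_job())"
```

```text
the job is handed in; nothing more can be done
None
```

I handed the job in at about 20 s: the brass keeper is against the stop, about 0.1 mm off centre and within 0.1° of square to the pad. It is pressed down at about 10 N with the tab still gripped and about 6 N against the stop; the flap stayed down, and I never touched the steel keepers or the hub.

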